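# Reset the interlock under a stayed lid

## Task

Open the blue lid of the laser enclosure until its folding stay locks and the lid stands up on its own with your hand off it, then press the yellow interlock reset button inside fully down. Then unlock the stay by its red knee knob (working the knee back over centre lifts the lid slightly) and fold it so that the lid comes down gently, never dropped, fully shut, and let go. Feel for the stay's lock point and do not strain the stay by pulling the lid hard against it, and leave the three loose optics items where they are.

Things in the scene. Friction and masses are not known exactly. Their poses are not given: they have to be found in the camera images.
- enclosure: Open-topped grey sheet-metal box with a hinged lid, bolted to the table: 150 mm (its x) by 180 mm (its y), 120 mm high to the rim, walls 6 mm; origin at the centre of its underside, z up. The lid's hinge lies along its x on the rim at y = +90 mm, z = 120 mm. A folding stay of two links runs outside its +x end face.
- stay_pivot (a point): Nominal lower pivot of the stay on the +x end face (enclosure y +20 mm, z 78 mm). The true pivot, set by the factory, lies up to 6 mm higher or lower. The steel lower link turns about it, 85 mm to the knee; the upper link, 85 mm, goes on to the lid's edge, 125 mm from the hinge. The links are 8 to 13 mm outside the end face, 14 mm wide.
- stay_pin (a point): Pin on the lid's edge that carries the upper link. As the lid rises the knee swings out to enclosure -y and up until the links are straight and stop the lid (1.25 to 1.47 rad by adjustment). A weak spring then bends the knee 0.3 rad past straight to +y: locked, once the lid sinks about 0.03 rad onto it. Never reached straight, the lid falls back.
- lid (a joint): Hinge of the blue lid (150 x 180 x 8 mm, about 0.65 kg, hidden mass varies), in rad: 0 fully shut on the rim, growing as it opens upward. Falls shut by its weight and a light closing spring (0.12 N m per rad) unless held or locked.
- handle_mid (a point): Middle of the lid's black handle bar: a freely turning round bar, 13 mm thick and 76 mm long, parallel to the hinge, carried by two 10 mm wide arms (44 mm either side of the middle), 225 mm from the hinge line, 45 mm clear in front of the lid's -y edge, at height 124 mm when shut. Free for fingers on both sides, from above.
- knob_mid (a point): Middle of the red knob on the stay's knee: freely turning, 20 mm thick, 34 mm long along enclosure x, its middle 74 mm out from the +x end face; y -55, z 37 mm when shut. Pinch it from above, closing along enclosure y. To unlock draw it to -y over centre (a few N; the lid lifts 0.03 rad); past that the lid's weight drives it down to -y, so hold it back to shut the lid gently.
- reset_top (a point): Centre of the top of the round yellow reset button (26 mm across) inside the enclosure, about 35 mm below the rim, on a blue block; presses straight down.
- reset (a joint): Travel of the button in m: 0 released, 0.006 fully down (about 5 N); it springs back.
- stay_stretch (a joint): How far the sprung upper link of the stay is pulled out, in m: 0 at rest, about 1 mm for each 45 N of pull along the stay, which is each 12 N of extra pull on the handle square to the lid. More than 1.2 mm (some 14 N of extra pull on the handle) is a strained stay.
- lens_mount: Loose bystander: a lens in a black ring on a post with a round foot 56 mm across, 103 mm high; origin at the centre of its underside.
- power_sensor: Loose bystander: black round sensor head, 64 mm across, 26 mm high; origin at the centre of its underside.
- optic_box: Loose bystander: clear box 60 x 60 x 35 mm; origin at the centre of its underside.

How it is judged:
By the outcome, as a careful person would: the job done as asked, in the order asked, and still so for the second after the job is handed in, with the robot touching nothing.
It also fails if it takes over 72 s, if anything falls off the work surface, if the arm or the gripper's body presses on something with over 40 N, if the wrist force passes 120 N, or if a joint passes its speed limit or range.

## Robot

A 7-joint arm with a two-finger parallel gripper is mounted at the origin on the work surface. World frame = base frame: x ahead of the robot, y to its left, z up, the work surface at z = 0. Lengths are in m, angles in rad, forces in N, time in s.
With the tool pointing down it reaches from about 0.425 to 0.95 m from the base axis. Payload 4.7 kg.
Tool frame: the origin (TCP) lies midway between the tips of the shut fingers; the grasp point (between the pads) lies 19 mm behind it; z points along the fingers, y is the direction in which the jaws open and shut (so a half turn about z gives the same grasp; the last joint's range is limited). The gripper opens to 85 mm and grips with 20 to 120 N. Pads are 22 mm wide; open, the fingers measure 114 mm over their backs; the gripper's body (76 mm by 85 mm) begins 54 mm behind the grasp point. The pads swing forward as they close: fully open they stand 13 mm farther back than shut.
Start: joints at [1.19, 0.469, -0.049, 1.532, 0.024, 1.141, -0.082], TCP at [0.233, -0.634, 0.231] pointing down, gripper open.
Joint ranges: [-2.59, 2.59], [-0.33, 1.99], [-1.39, 1.29], [0.1, 2.45], [-1.04, 4.18], [0.21, 1.99], [-2.66, 2.66]. Speed limits (rad/s): [2.57, 2.57, 3.14, 3.14, 3.14, 3.14, 3.14].

## Interface

Orientations are given as a unit quaternion [x, y, z, w].
In Python, from station import env gives the robot as it stands.
- The arm moves only by the tool send_rows, never from a script. Its argument "steps" is a list of rows, each an object with "jaw": the opening in per cent of the stroke, from 0 (shut) to 100 (fully open); "dp": the shift along the world's x, y, z in m, a list of three; "spin": the turn about the world's z in degrees. A call has 1 to 20 rows; each row shifts and turns the pose as measured when the row begins; what a row does not reach is not made up. A row lasts 1/8 s, in which the tool goes at most 62.5 mm and 10.7 degrees, less where a joint would pass 70% of its speed; a pose out of reach is approached as far as the arm can. A call is refused whole if a number of a shift passes 0.0625 or a number of a turn 10.7, either way. A call with a gripper value outside its range is refused whole. The fingers move at their own pace and stop on an object; "squeeze" is the grip in N (left out, the last holds). Time passes only in rows, so rows that do not move let the fingers close. It gives the time, the measured TCP pose, the force and the opening at its end, in the units of the state.
- env.read_state(): the state, without advancing time (a new reading comes with each control period).
- env.get_image(name): name is "scene" or "top"; returns (picture, depth): 480x640x3 uint8, red, green, blue; 480x640 float32, m along the optical axis (not along the pixel's ray), 0 where there is no reading.
- env.get_calibration(name): a dict with "fx", "fy", "cx", "cy" (pixels), "T" (4x4, takes a point from camera to world coordinates). Camera axes: x right, y down, z forward; pixel columns grow to the right and rows downward; lengths in m; the calibration is good to about 2 mm. A picture is of the moment at which its call begins. get_calibration takes no time and is no camera call.
- env.finish_job(): hands the job in, once; it reports no verdict.
The state is a dict: "time": time; "qpos": joint angles; "joint_vel": joint speeds; "joint_torque": joint torques, N m; "tool_pos": TCP position; "eef_rot": TCP orientation; "wrist_force": force on the tool from outside, world axes, zero at the start; "wrist_torque": the same for the moment, N m; "gripper_width": finger opening in m.
Only numpy, scipy, OpenCV 4.12 (cv2) and the standard library are available. Lean on these libraries where they do the work, as an engineer would, in place of code of your own. Each camera call takes 0.05 s, during which the arm holds its last target. There are 200 camera calls.

## Working session

There is one attempt and no reset: what is moved stays moved. The work goes in short steps, Python scripts to look and compute and a tool call to move; the robot and the scene stay as the last step left them, time stands still between calls to the robot, and variables do not carry over. Pictures are saved under pics/ and viewed, about 8 in all and at most 12, crops included, and the job is handed in when it is done.

Besides the shell and the picture viewer there is one more tool, called by a JSON object that holds its "method" and its "body", one argument or row to a line. send_rows: Moves the arm, as the interface text tells. Its arguments: {"type":"object","properties":{"steps":{"type":"array","items":{"type":"object","properties":{"jaw":{"type":"number"},"dp":{"type":"array","items":{"type":"number"}},"spin":{"type":"number"}}}},"squeeze":{"type":"number"}},"required":["steps"]}

```bash
ls; mkdir -p pics; cat > h.py <<'E'
from station import env
import numpy as np, cv2
def save(n,f):
    im,d=env.get_image(n); cv2.imwrite(f'pics/{f}.png',im[:,:,::-1]); np.save(f'pics/{f}.npy',d); return im,d
def pts(n,d,mask):
    c=env.get_calibration(n); v,u=np.nonzero(mask&(d>0)); z=d[v,u]
    P=np.c_[(u-c['cx'])/c['fx']*z,(v-c['cy'])/c['fy']*z,z,np.ones(len(z))]
    return (c['T']@P.T).T[:,:3],u,v
E
python3 - <<'E'
from h import *
a,_=save('scene','s1');b,_=save('top','t1')
for n in('scene','top'):
    c=env.get_calibration(n);print(n,c['fx'],c['cx'],c['cy'],np.round(c['T'],3).tolist())
s=env.read_state();print(s)
E
```

```text
pics
scene 465.3202139144073 329.5729269102658 235.1568066711584 [[0.897, 0.385, -0.218, 0.808], [0.442, -0.785, 0.434, -0.482], [-0.004, -0.486, -0.874, 1.088], [0.0, 0.0, 0.0, 1.0]]
top 526.965654158987 323.8084179598389 249.4869620867053 [[-0.025, -0.99, 0.139, 0.379], [-1.0, 0.024, -0.007, -0.0], [0.003, -0.14, -0.99, 1.395], [0.0, 0.0, 0.0, 1.0]]
{'time': 0.1, 'qpos': array([ 1.19013205,  0.4693617 , -0.0485943 ,  1.53356242,  0.02409849,
        1.14101322, -0.08232238]), 'joint_vel': array([ 1.55220990e-03, -2.84913033e-03, -3.70659730e-04, -3.19283835e-03,
       -1.74438646e-05, -5.27887631e-04, -7.21534140e-04]), 'joint_torque': array([ 5.76240727e-04, -5.11516249e+01, -4.70848591e-02, -2.38389516e+01,
        1.07356725e-02,  4.36715884e-03, -1.44260906e-05]), 'tool_pos': array([ 0.23240703, -0.6331713 ,  0.23037085]), 'eef_rot': array([ 9.84571736e-01,  1.74979207e-01, -1.83579247e-04, -8.60228052e-04]), 'wrist_force': array([ 0.22285187,  0.65039116, -0.72015393]), 'wrist_torque': array([-0.06967204, -0.00342104, -0.01380498]), 'gripper_width': 0.08526737065500548}
```

View pics/s1.png

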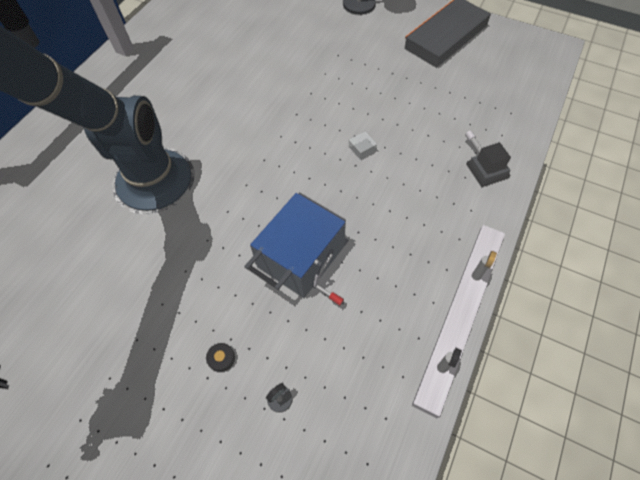

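View pics/t1.png

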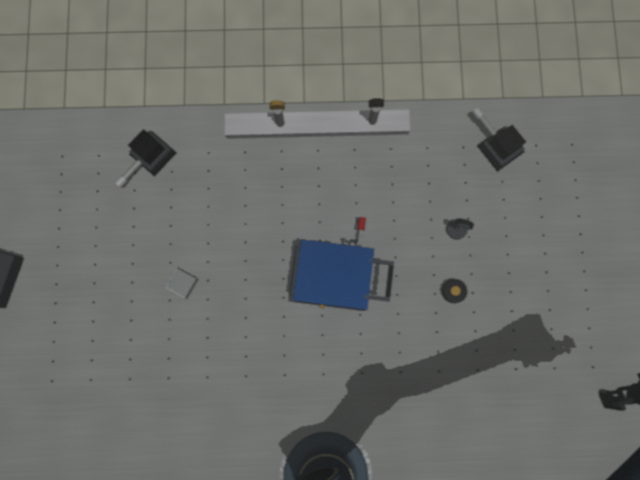

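The scene view shows the lid at about (298,233), its handle at (268,272) and the red knob at (337,298). In the top view they are at (333,275), (384,280) and (361,224). The enclosure's axes are nearly aligned with the world's.

```bash
cat >> h.py <<'E'
def hsv(im): return cv2.cvtColor(im,cv2.COLOR_RGB2HSV)
def rng(im,lo,hi): return cv2.inRange(hsv(im),lo,hi)>0
def ray(n,u,v,z):
    c=env.get_calibration(n);d=c['T'][:3,:3]@np.array([(u-c['cx'])/c['fx'],(v-c['cy'])/c['fy'],1]);o=c['T'][:3,3];return o+d*(z-o[2])/d[2]
E
python3 - <<'E'
from h import *
for n,f in(('scene','s1'),('top','t1')):
    im=cv2.imread(f'pics/{f}.png')[:,:,::-1].copy();d=np.load(f'pics/{f}.npy')
    for nm,lo,hi in(('blue',(105,120,50),(125,255,255)),('red',(0,130,80),(8,255,255)),('red2',(172,130,80),(180,255,255))):
        m=rng(im,lo,hi); m[:150]=0; m[330:]=0; m[:,:200]=0
        m[:,420:]=0
        P,u,v=pts(n,d,m)
        if len(P)<5: continue
        print(n,nm,len(P),'med',np.median(P,0).round(4),'px',u.mean(),v.mean(), 'z',np.percentile(P[:,2],[5,50,95]).round(3))
        if nm=='blue':
            k=abs(P[:,2]-np.median(P[:,2]))<.012
            r=np.array([ray(n,a,b,.128)[:2] for a,b in zip(u[k],v[k])])
            (cx,cy),(w,h),a=cv2.minAreaRect((r*1000).astype(np.float32)); print('rect',cx,cy,w,h,a, 'mean',r.mean(0))
        else: print('at z.037',ray(n,u.mean(),v.mean(),.045))
E
```

```text
scene blue 3987 med [ 0.4999 -0.0361  0.1277] px 297.8876348131427 234.39077000250816 z [0.125 0.128 0.131]Traceback (most recent call last):
  File "<stdin>", line 12, in <module>
  File "h.py", line 12, in ray
    c=env.get_calibration(n);d=c['T'][:3,:3]@np.array([(u-c['cx'])/c['fx'],(v-c['cy'])/c['fy'],1]);o=c['T'][:3,3];return o+d*(z-o[2])/d[2]
ValueError: time passes only in moves, steps and waits
```

```bash
sed -i "s/^import numpy.*/&\nC={n:env.get_calibration(n) for n in('scene','top')}/; s/c=env.get_calibration(n)/c=C[n]/" h.py
python3 - <<'E'
from h import *
for n,f in(('scene','s1'),('top','t1')):
    im=cv2.imread(f'pics/{f}.png')[:,:,::-1].copy();d=np.load(f'pics/{f}.npy')
    for nm,lo,hi in(('blue',(105,120,50),(125,255,255)),('red',(0,130,80),(8,255,255)),('red2',(172,130,80),(180,255,255))):
        m=rng(im,lo,hi); m[:150]=0; m[330:]=0; m[:,:200]=0
        m[:,420:]=0
        P,u,v=pts(n,d,m)
        if len(P)<5: continue
        print(n,nm,len(P),'med',np.median(P,0).round(4),'px',u.mean(),v.mean(), 'z',np.percentile(P[:,2],[5,50,95]).round(3))
        if nm=='blue':
            k=abs(P[:,2]-np.median(P[:,2]))<.012
            r=np.array([ray(n,a,b,.128)[:2] for a,b in zip(u[k],v[k])])
            (cx,cy),(w,h),a=cv2.minAreaRect((r*1000).astype(np.float32)); print('rect',cx,cy,w,h,a, 'mean',r.mean(0))
        else: print('at z.045',ray(n,u.mean(),v.mean(),.045))
# handle: dark pixels in top near, project at z .13
im=cv2.imread('pics/t1.png');d=np.load('pics/t1.npy')
P,u,v=pts('top',d,(im.max(2)<75)); k=(P[:,2]>.1)&(P[:,2]<.14)&(P[:,1]<-.1)&(P[:,1]>-.22)&(abs(P[:,0]-.5)<.1)
print('handle',k.sum(),P[k].min(0),P[k].max(0),P[k].mean(0))
E
```

```text
scene blue 3987 med [ 0.4999 -0.0361  0.1277] px 297.8876348131427 234.39077000250816 z [0.125 0.128 0.131]
rect 498.6244812011719 -32.35759735107422 177.36985778808594 146.2049560546875 81.31220245361328 mean [ 0.49950773 -0.03487976]
scene red 82 med [ 0.637  -0.1123  0.0458] px 335.7439024390244 298.2560975609756 z [0.042 0.046 0.049]
at z.045 [ 0.63661094 -0.11143263  0.045     ]
top blue 4384 med [ 0.4963 -0.0298  0.1278] px 333.0517791970803 274.2536496350365 z [0.124 0.128 0.132]
rect 496.8850402832031 -30.527862548828125 176.42510986328125 147.45361328125 81.25853729248047 mean [ 0.49652417 -0.02981916]
top red 57 med [ 0.6363 -0.1083  0.046 ] px 361.2456140350877 222.96491228070175 z [0.042 0.046 0.052]
at z.045 [ 0.63622794 -0.10885002  0.045     ]
handle 263 [ 0.43128075 -0.17351371  0.12253262] [ 0.5309171  -0.11255163  0.1363147 ] [ 0.48146879 -0.15541356  0.1290547 ]
```

{"method": "send_rows", "body": {
  "steps": [
    {"jaw": 45,"dp": [0.0222,0.0426,0],"spin": -2.6},
    {"jaw": 45,"dp": [0.0222,0.0426,0],"spin": -2.6},
    {"jaw": 45,"dp": [0.0222,0.0426,0],"spin": -2.6},
    {"jaw": 45,"dp": [0.0222,0.0426,0],"spin": -2.6},
    {"jaw": 45,"dp": [0.0222,0.0426,0],"spin": -2.6},
    {"jaw": 45,"dp": [0.0222,0.0426,0],"spin": -2.6},
    {"jaw": 45,"dp": [0.0222,0.0426,0],"spin": -2.6},
    {"jaw": 45,"dp": [0.0222,0.0426,0],"spin": -2.6},
    {"jaw": 45,"dp": [0.0222,0.0426,0],"spin": -2.6},
    {"jaw": 45,"dp": [0.0222,0.0426,0],"spin": -2.6},
    {"jaw": 45,"dp": [0.0222,0.0426,0],"spin": -2.6}
  ]
}}

```text
time: 1.48
tool_pos: [0.4768, -0.1509, 0.2258]
eef_rot: [0.996, -0.086, -0.002, -0.003]
wrist_force: [1.3, -1.0, -0.2]
gripper_width: 0.0384
```

{"method": "send_rows", "body": {
  "steps": [
    {"jaw": 45,"dp": [0,-0.014,0],"spin": 1.2},
    {"jaw": 45,"dp": [0,0,0]}
  ]
}}

```text
invalid input at $.steps[1]: expected keys jaw, dp, spin
```

```bash
python3 - <<'E'
from h import *
im,d=save('scene','s2'); cv2.imwrite('pics/s2c.png',cv2.resize(im[150:400,150:450,::-1],None,fx=2.5,fy=2.5))
s=env.read_state();print(s['tool_pos'],s['eef_rot'],s['qpos'],s['wrist_force'])
E
```

```text
[ 0.47994196 -0.14320353  0.22598373] [ 0.99662226 -0.08193084 -0.00110675 -0.00549382] [ 0.43421822  0.2062264  -0.2561852   1.9304998   0.04849977  1.01525903
 -1.57735797] [2.08786009 5.41497425 1.24448513]
```

View pics/s2c.png

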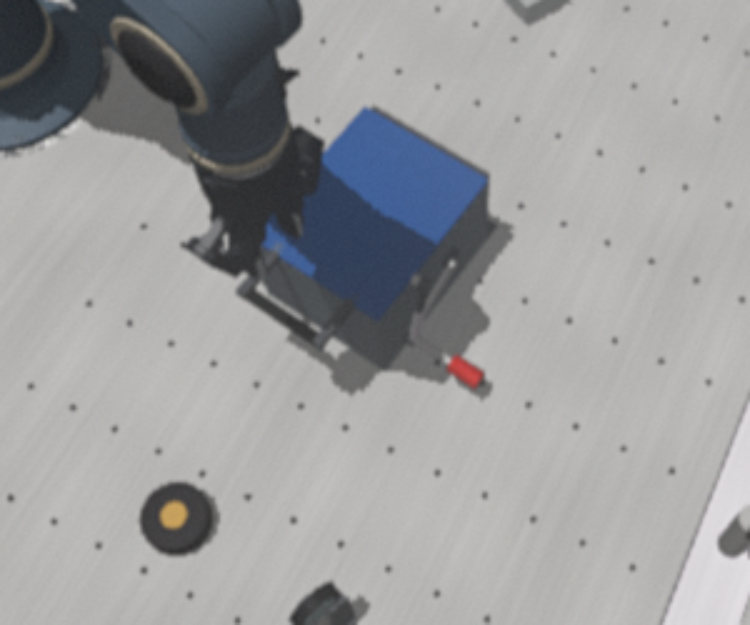

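The gripper hangs over the lid's front edge, with the handle bar at about crop (285,312), a little to its -y. I'll correct that offset and then descend.

{"method": "send_rows", "body": {
  "steps": [
    {"jaw": 45,"dp": [-0.003,-0.022,0],"spin": 0.8},
    {"jaw": 45,"dp": [0,0,-0.01],"spin": 0},
    {"jaw": 45,"dp": [0,0,0],"spin": 0}
  ]
}}

```text
time: 1.9
tool_pos: [0.4769, -0.1624, 0.2143]
eef_rot: [0.997, -0.072, -0.002, -0.006]
wrist_force: [0.9, 0.2, -0.3]
gripper_width: 0.0382
```

{"method": "send_rows", "body": {
  "steps": [
    {"jaw": 45,"dp": [0,-0.0025,-0.035],"spin": 0},
    {"jaw": 45,"dp": [0,0,-0.035],"spin": 0},
    {"jaw": 45,"dp": [0,0,-0.03],"spin": 0},
    {"jaw": 45,"dp": [0,0,-0.01],"spin": 0},
    {"jaw": 45,"dp": [0,0,0],"spin": 0}
  ]
}}

```text
time: 2.52
tool_pos: [0.4768, -0.1648, 0.102]
eef_rot: [0.997, -0.073, -0.001, -0.006]
wrist_force: [-0.4, -0.1, 0.6]
gripper_width: 0.0386
```

{"method": "send_rows", "body": {
  "squeeze": 40,
  "steps": [
    {"jaw": 0,"dp": [0,0,0],"spin": 0},
    {"jaw": 0,"dp": [0,0,0],"spin": 0},
    {"jaw": 0,"dp": [0,0,0],"spin": 0},
    {"jaw": 0,"dp": [0,0,0],"spin": 0},
    {"jaw": 0,"dp": [0,0,0],"spin": 0}
  ]
}}

```text
time: 3.15
tool_pos: [0.4779, -0.1651, 0.1042]
eef_rot: [0.997, -0.073, 0.001, -0.006]
wrist_force: [0.2, -0.5, -2.8]
gripper_width: 0.0114
```

```bash
python3 - <<'E'
import numpy as np
t=np.arange(0,1.081,.06)
y=225*(1-np.cos(t))-4*np.sin(t);z=225*np.sin(t)+4*np.cos(t)-4
for i in range(1,len(t)): 
    dy=y[i]-y[i-1];print(round(t[i],2),[round(dy*.15e-3,4),round(dy*.989e-3,4),round((z[i]-z[i-1])/1e3,4)], (np.array([.4779,-.1651,.1042])+np.array([y[i]*.15e-3,y[i]*.989e-3,z[i]/1e3])).round(4))
E
```

```text
0.06 [np.float64(0.0), np.float64(0.0002), np.float64(0.0135)] [ 0.4779 -0.1649  0.1177]
0.12 [np.float64(0.0001), np.float64(0.001), np.float64(0.0134)] [ 0.4781 -0.164   0.1311]
0.18 [np.float64(0.0003), np.float64(0.0018), np.float64(0.0133)] [ 0.4783 -0.1622  0.1444]
0.24 [np.float64(0.0004), np.float64(0.0026), np.float64(0.0132)] [ 0.4787 -0.1597  0.1576]
0.3 [np.float64(0.0005), np.float64(0.0033), np.float64(0.0129)] [ 0.4792 -0.1563  0.1705]
0.36 [np.float64(0.0006), np.float64(0.0041), np.float64(0.0127)] [ 0.4799 -0.1522  0.1832]
0.42 [np.float64(0.0007), np.float64(0.0049), np.float64(0.0124)] [ 0.4806 -0.1474  0.1956]
0.48 [np.float64(0.0008), np.float64(0.0056), np.float64(0.012)] [ 0.4814 -0.1418  0.2076]
0.54 [np.float64(0.001), np.float64(0.0063), np.float64(0.0117)] [ 0.4824 -0.1355  0.2193]
0.6 [np.float64(0.0011), np.float64(0.007), np.float64(0.0112)] [ 0.4835 -0.1285  0.2305]
0.66 [np.float64(0.0012), np.float64(0.0077), np.float64(0.0108)] [ 0.4846 -0.1208  0.2413]
0.72 [np.float64(0.0013), np.float64(0.0083), np.float64(0.0103)] [ 0.4859 -0.1125  0.2516]
0.78 [np.float64(0.0014), np.float64(0.0089), np.float64(0.0097)] [ 0.4872 -0.1036  0.2613]
0.84 [np.float64(0.0014), np.float64(0.0095), np.float64(0.0091)] [ 0.4887 -0.094   0.2704]
0.9 [np.float64(0.0015), np.float64(0.0101), np.float64(0.0085)] [ 0.4902 -0.084   0.2789]
0.96 [np.float64(0.0016), np.float64(0.0106), np.float64(0.0079)] [ 0.4918 -0.0734  0.2868]
1.02 [np.float64(0.0017), np.float64(0.011), np.float64(0.0072)] [ 0.4935 -0.0624  0.294 ]
1.08 [np.float64(0.0017), np.float64(0.0115), np.float64(0.0065)] [ 0.4952 -0.0509  0.3005]
```

{"method": "send_rows", "body": {
  "steps": [
    {"jaw": 0,"dp": [0,0.0002,0.0135],"spin": 0},
    {"jaw": 0,"dp": [0.0001,0.001,0.0134],"spin": 0},
    {"jaw": 0,"dp": [0.0003,0.0018,0.0133],"spin": 0},
    {"jaw": 0,"dp": [0.0004,0.0026,0.0132],"spin": 0},
    {"jaw": 0,"dp": [0.0005,0.0033,0.0129],"spin": 0}
  ]
}}

```text
time: 3.78
tool_pos: [0.4798, -0.1524, 0.1747]
eef_rot: [0.997, -0.073, 0.001, -0.008]
wrist_force: [3.2, 3.7, -4.6]
gripper_width: 0.0118
```

{"method": "send_rows", "body": {
  "steps": [
    {"jaw": 0,"dp": [0,0.0025,0.0125],"spin": 0},
    {"jaw": 0,"dp": [0.0003,0.004,0.012],"spin": 0},
    {"jaw": 0,"dp": [0.0005,0.005,0.0117],"spin": 0},
    {"jaw": 0,"dp": [0.0007,0.006,0.0112],"spin": 0},
    {"jaw": 0,"dp": [0.001,0.0067,0.0105],"spin": 0}
  ]
}}

```text
time: 4.4
tool_pos: [0.4848, -0.1193, 0.2362]
eef_rot: [0.997, -0.07, 0.003, -0.013]
wrist_force: [4.0, 4.0, -8.5]
gripper_width: 0.0114
```

{"method": "send_rows", "body": {
  "steps": [
    {"jaw": 0,"dp": [0.001,0.007,0.0105],"spin": 0},
    {"jaw": 0,"dp": [0.001,0.0075,0.0101],"spin": 0},
    {"jaw": 0,"dp": [0.001,0.0082,0.0095],"spin": 0},
    {"jaw": 0,"dp": [0.0012,0.0089,0.009],"spin": 0},
    {"jaw": 0,"dp": [0.0014,0.0095,0.0083],"spin": 0},
    {"jaw": 0,"dp": [0.0015,0.01,0.0076],"spin": 0}
  ]
}}

```text
time: 5.15
tool_pos: [0.4939, -0.0594, 0.291]
eef_rot: [0.997, -0.069, 0.005, -0.017]
wrist_force: [6.2, 3.0, -11.8]
gripper_width: 0.0118
```

{"method": "send_rows", "body": {
  "steps": [
    {"jaw": 0,"dp": [0.0012,0.0098,0.0053],"spin": 0},
    {"jaw": 0,"dp": [0.0014,0.0098,0.005],"spin": 0},
    {"jaw": 0,"dp": [0.0015,0.01,0.0045],"spin": 0},
    {"jaw": 0,"dp": [0.0008,0.005,0.002],"spin": 0},
    {"jaw": 0,"dp": [0,0,0],"spin": 0}
  ]
}}

```text
time: 5.78
tool_pos: [0.4993, -0.0246, 0.3087]
eef_rot: [0.997, -0.07, 0.006, -0.016]
wrist_force: [4.5, 1.0, -7.6]
gripper_width: 0.0115
```

{"method": "send_rows", "body": {
  "steps": [
    {"jaw": 0,"dp": [0.0006,0.0042,0.0015],"spin": 0},
    {"jaw": 0,"dp": [0.0006,0.0042,0.0014],"spin": 0},
    {"jaw": 0,"dp": [0.0006,0.0042,0.0013],"spin": 0},
    {"jaw": 0,"dp": [0,0,0],"spin": 0}
  ]
}}

```text
time: 6.28
tool_pos: [0.5011, -0.0126, 0.3132]
eef_rot: [0.997, -0.07, 0.006, -0.015]
wrist_force: [3.6, 0.4, -7.6]
gripper_width: 0.0118
```

{"method": "send_rows", "body": {
  "steps": [
    {"jaw": 0,"dp": [0.0005,0.0035,0.001],"spin": 0},
    {"jaw": 0,"dp": [0,0.002,0.0005],"spin": 0},
    {"jaw": 0,"dp": [0,0,0],"spin": 0}
  ]
}}

```text
time: 6.65
tool_pos: [0.5019, -0.0071, 0.3149]
eef_rot: [0.997, -0.071, 0.006, -0.015]
wrist_force: [3.8, 0.2, -6.8]
gripper_width: 0.0115
```

{"method": "send_rows", "body": {
  "steps": [
    {"jaw": 0,"dp": [0.0005,0.003,0.0008],"spin": 0},
    {"jaw": 0,"dp": [0,0,0],"spin": 0}
  ]
}}

```text
time: 6.9
tool_pos: [0.5024, -0.0041, 0.3159]
eef_rot: [0.997, -0.071, 0.006, -0.015]
wrist_force: [3.6, 0.3, -7.4]
gripper_width: 0.0117
```

{"method": "send_rows", "body": {
  "steps": [
    {"jaw": 0,"dp": [0.0005,0.003,0.0008],"spin": 0},
    {"jaw": 0,"dp": [0,0,0],"spin": 0}
  ]
}}

```text
time: 7.15
tool_pos: [0.5028, -0.001, 0.3167]
eef_rot: [0.997, -0.071, 0.006, -0.015]
wrist_force: [4.4, 0.6, -5.6]
gripper_width: 0.0117
```

{"method": "send_rows", "body": {
  "steps": [
    {"jaw": 0,"dp": [0.0005,0.003,0.0007],"spin": 0},
    {"jaw": 0,"dp": [0,0,0],"spin": 0}
  ]
}}

```text
time: 7.4
tool_pos: [0.5033, 0.0022, 0.3176]
eef_rot: [0.997, -0.071, 0.006, -0.015]
wrist_force: [4.8, 0.4, -6.4]
gripper_width: 0.0114
```

{"method": "send_rows", "body": {
  "steps": [
    {"jaw": 0,"dp": [0.0005,0.003,0.0007],"spin": 0},
    {"jaw": 0,"dp": [0,0,0],"spin": 0}
  ]
}}

```text
time: 7.65
tool_pos: [0.5037, 0.0049, 0.3182]
eef_rot: [0.997, -0.071, 0.006, -0.014]
wrist_force: [2.6, -0.9, -6.0]
gripper_width: 0.0122
```

{"method": "send_rows", "body": {
  "steps": [
    {"jaw": 0,"dp": [0.0005,0.0025,0.0006],"spin": 0},
    {"jaw": 0,"dp": [0,0,0],"spin": 0}
  ]
}}

```text
time: 7.9
tool_pos: [0.5039, 0.0061, 0.3186]
eef_rot: [0.997, -0.072, 0.006, -0.013]
wrist_force: [2.1, -2.9, -6.2]
gripper_width: 0.0117
```

{"method": "send_rows", "body": {
  "steps": [
    {"jaw": 0,"dp": [0.0002,0.0015,0.0003],"spin": 0},
    {"jaw": 0,"dp": [0,0,0],"spin": 0}
  ]
}}

```text
time: 8.15
tool_pos: [0.504, 0.0067, 0.3187]
eef_rot: [0.997, -0.072, 0.005, -0.013]
wrist_force: [3.0, -1.8, -6.3]
gripper_width: 0.0114
```

{"method": "send_rows", "body": {
  "steps": [
    {"jaw": 0,"dp": [0.0003,0.002,0.0004],"spin": 0}
  ]
}}

```text
time: 8.28
tool_pos: [0.5042, 0.0079, 0.319]
eef_rot: [0.997, -0.072, 0.005, -0.012]
wrist_force: [2.8, -4.9, -6.5]
gripper_width: 0.0117
```

{"method": "send_rows", "body": {
  "steps": [
    {"jaw": 0,"dp": [0.0003,0.002,0.0004],"spin": 0}
  ]
}}

```text
time: 8.4
tool_pos: [0.5043, 0.0088, 0.3192]
eef_rot: [0.997, -0.073, 0.005, -0.011]
wrist_force: [1.9, -5.4, -7.5]
gripper_width: 0.012
```

Pulling harder barely moves the lid now: about 6 N extra for 1–2 mm. That's the stop, so I'll check where the knee is before going further.

```bash
cat >> h.py <<'E'
def knob(im,d,n='scene'):
    m=(rng(im,(0,130,60),(8,255,255))|rng(im,(174,130,60),(180,255,255)))
    m[:100]=0;m[400:]=0;m[:,150:][:,350:]=0;m[:,:150]=0
    P,u,v=pts(n,d,m); 
    if len(P)<5: return None
    p=np.median(P,0); R=np.array([[.989,.15],[-.15,.989]]);l=R.T@(p[:2]-[.4975,-.0315])
    return len(P),p.round(4),'local',l.round(4),'px',u.mean(),v.mean()
E
python3 - <<'E'
from h import *
for n in('scene','top'):
    im,d=save(n,n+'3');print(knob(im,d,n))
    if n=='scene': cv2.imwrite('pics/s3c.png',cv2.resize(im[130:380,150:450,::-1],None,fx=2.5,fy=2.5))
print(env.read_state()['wrist_force'])
E
```

```text
(101, array([ 0.6511, -0.0172,  0.1655]), 'local', array([0.1497, 0.0372]), 'px', np.float64(360.41584158415844), np.float64(245.34653465346534))
(57, array([ 0.6528, -0.0141,  0.1667]), 'local', array([0.1509, 0.0405]), 'px', np.float64(324.96491228070175), np.float64(207.42105263157896))
[ 2.00724431 -5.57231927 -6.69647904]
```

View pics/s3c.png

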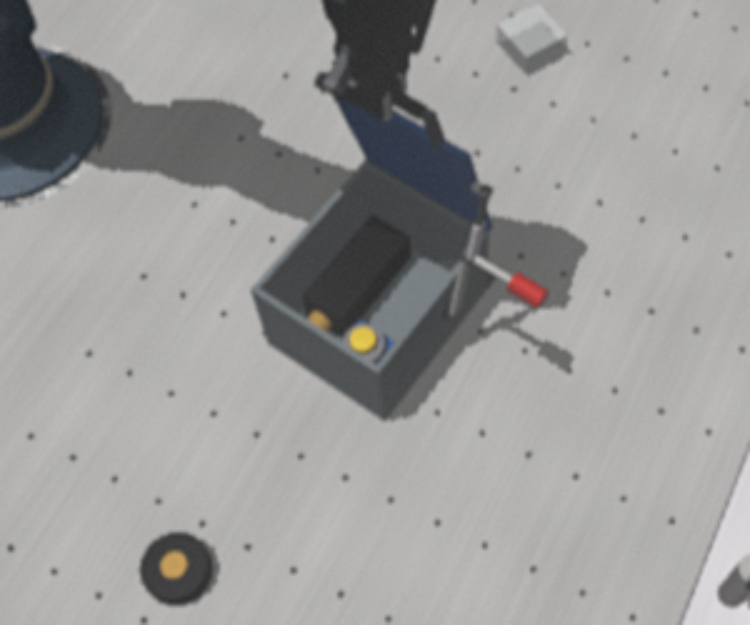

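The knob is at local y of about 38 mm and the centre is near z 157 mm, which is the straight position. The yellow button shows at crop (363,340), at the front +x corner. I'll let the lid sink slowly onto the lock.

{"method": "send_rows", "body": {
  "steps": [
    {"jaw": 0,"dp": [-0.0003,-0.002,-0.0004],"spin": 0},
    {"jaw": 0,"dp": [-0.0003,-0.002,-0.0004],"spin": 0},
    {"jaw": 0,"dp": [-0.0003,-0.002,-0.0004],"spin": 0},
    {"jaw": 0,"dp": [0,0,0],"spin": 0}
  ]
}}

```text
time: 9.0
tool_pos: [0.5037, 0.0045, 0.3182]
eef_rot: [0.997, -0.072, 0.005, -0.013]
wrist_force: [3.8, -0.2, -6.6]
gripper_width: 0.0117
```

```bash
python3 - <<'E'
from h import *
im,d=save('scene','s4');print(knob(im,d));print(env.read_state()['wrist_force'])
E
```

```text
(101, array([ 0.6516, -0.0143,  0.1649]), 'local', array([0.1498, 0.0401]), 'px', np.float64(360.970297029703), np.float64(244.67326732673268))
[ 2.86498136 -0.46394608 -6.05654495]
```

{"method": "send_rows", "body": {
  "steps": [
    {"jaw": 0,"dp": [-0.0003,-0.002,-0.0005],"spin": 0},
    {"jaw": 0,"dp": [-0.0003,-0.002,-0.0005],"spin": 0},
    {"jaw": 0,"dp": [0,0,0],"spin": 0}
  ]
}}

```text
time: 9.43
tool_pos: [0.5032, 0.0012, 0.3173]
eef_rot: [0.997, -0.072, 0.005, -0.013]
wrist_force: [3.5, -0.3, -7.5]
gripper_width: 0.0118
```

```bash
python3 - <<'E'
from h import *
im,d=save('scene','s5');print(knob(im,d));print(env.read_state()['wrist_force'])
E
```

```text
(101, array([ 0.6519, -0.0102,  0.1637]), 'local', array([0.1495, 0.0442]), 'px', np.float64(362.029702970297), np.float64(243.58415841584159))
[ 3.14037483 -0.7312408  -5.71549586]
```

The knee is going to +y past centre, as it should. I'll keep lowering until the stay takes the load.

{"method": "send_rows", "body": {
  "steps": [
    {"jaw": 0,"dp": [-0.0003,-0.002,-0.0006],"spin": 0},
    {"jaw": 0,"dp": [-0.0003,-0.002,-0.0006],"spin": 0},
    {"jaw": 0,"dp": [-0.0003,-0.0015,-0.0005],"spin": 0},
    {"jaw": 0,"dp": [0,0,0],"spin": 0}
  ]
}}

```text
time: 9.98
tool_pos: [0.5025, -0.0035, 0.316]
eef_rot: [0.997, -0.071, 0.006, -0.014]
wrist_force: [2.5, 1.6, -4.3]
gripper_width: 0.0114
```

```bash
python3 - <<'E'
from h import *
im,d=save('scene','s6');print(knob(im,d));print(env.read_state()['wrist_force'])
E
```

```text
(98, array([ 0.6521, -0.0073,  0.1625]), 'local', array([0.1493, 0.0471]), 'px', np.float64(362.6326530612245), np.float64(242.9387755102041))
[ 3.42841118  0.77435197 -5.72695915]
```

{"method": "send_rows", "body": {
  "steps": [
    {"jaw": 10,"dp": [-0.0003,-0.001,0],"spin": 0},
    {"jaw": 20,"dp": [0,0,0],"spin": 0},
    {"jaw": 35,"dp": [0,0,0],"spin": 0},
    {"jaw": 45,"dp": [0,0,0],"spin": 0},
    {"jaw": 45,"dp": [0,0,0],"spin": 0}
  ]
}}

```text
time: 10.65
tool_pos: [0.502, -0.0043, 0.3183]
eef_rot: [0.997, -0.071, 0.007, -0.013]
wrist_force: [0.2, 0.6, 0.3]
gripper_width: 0.0383
```

```bash
python3 - <<'E'
from h import *
im,d=save('scene','s7');print(knob(im,d));print(env.read_state()['wrist_force'])
m=rng(im,(22,120,90),(35,255,255)); m[:200]=0;m[330:]=0
P,u,v=pts('scene',d,m); k=(abs(P[:,0]-.5)<.12)&(abs(P[:,1]+.05)<.12); P=P[k]
print('yellow',k.sum(),np.median(P,0),u[k].mean(),v[k].mean(),np.percentile(P[:,2],[5,50,95]), ray('scene',u[k].mean(),v[k].mean(),.085))
im,d=save('top','t7')
m=rng(im,(22,120,90),(35,255,255))
P,u,v=pts('top',d,m); k=(abs(P[:,0]-.5)<.12)&(abs(P[:,1]+.05)<.12); P=P[k]
print('yellow',k.sum(),np.median(P,0),u[k].mean(),v[k].mean())
E
```

```text
(97, array([ 0.6527, -0.0077,  0.163 ]), 'local', array([0.1499, 0.0468]), 'px', np.float64(362.77319587628864), np.float64(243.0))
[ 0.06983067 -0.76296317 -0.40731183]
yellow 79 [ 0.52054909 -0.09546033  0.08851638] 294.72151898734177 265.44303797468353 [0.08564325 0.08851638 0.09183241] [ 0.51922709 -0.09391338  0.085     ]
yellow 0 [nan nan nan] nan nan
  return _methods._mean(a, axis=axis, dtype=dtype,
  ret = um.true_divide(
<stdin>:9: RuntimeWarning: Mean of empty slice.
  ret = ret.dtype.type(ret / rcount)
```

The lid holds with the jaws open: the knob hasn't moved and the wrist force is near zero. The button is at about (0.519,-0.094,0.087). I'll clear the handle, then turn the jaws to lie along the enclosure's x so they clear the walls.

{"method": "send_rows", "body": {
  "steps": [
    {"jaw": 45,"dp": [0,0,0.03],"spin": 0},
    {"jaw": 45,"dp": [0,0,0.035],"spin": 0},
    {"jaw": 45,"dp": [0,-0.01,0.02],"spin": 5},
    {"jaw": 20,"dp": [0.002,-0.02,0],"spin": 10},
    {"jaw": 0,"dp": [0.002,-0.02,0],"spin": 10},
    {"jaw": 0,"dp": [0.002,-0.02,0],"spin": 10},
    {"jaw": 0,"dp": [0.002,-0.02,0],"spin": 10},
    {"jaw": 0,"dp": [0.002,0,0],"spin": 10},
    {"jaw": 0,"dp": [0,0,0],"spin": 10},
    {"jaw": 0,"dp": [0,0,0],"spin": 10}
  ]
}}

```text
time: 12.0
tool_pos: [0.5111, -0.0975, 0.406]
eef_rot: [0.822, 0.569, -0.004, -0.014]
wrist_force: [-0.6, -0.5, -0.3]
gripper_width: 0.0
```

```bash
python3 - <<'E'
from h import *
im,d=save('scene','s8');print(knob(im,d));s=env.read_state();print(s['tool_pos'],s['eef_rot'],s['qpos'],s['wrist_force'])
E
```

```text
(17, array([ 0.6647, -0.0085,  0.1632]), 'local', array([0.1619, 0.0478]), 'px', np.float64(367.47058823529414), np.float64(245.52941176470588))
[ 0.51114746 -0.09734294  0.40600304] [ 0.82094279  0.57083193 -0.0035437  -0.01383074] [ 0.44545034  0.14109601 -0.37553452  1.59817132  0.03487777  1.43505579
 -0.28801537] [-0.4916243   0.20521107  0.05657729]
```

{"method": "send_rows", "body": {
  "steps": [
    {"jaw": 0,"dp": [0.004,0.003,-0.03],"spin": 6},
    {"jaw": 0,"dp": [0.002,0,-0.05],"spin": 5.5},
    {"jaw": 0,"dp": [0,0,-0.05],"spin": 0},
    {"jaw": 0,"dp": [0,0,-0.05],"spin": 0},
    {"jaw": 0,"dp": [0,0,-0.05],"spin": 0},
    {"jaw": 0,"dp": [0,0,-0.04],"spin": 0},
    {"jaw": 0,"dp": [0,0,0],"spin": 0}
  ]
}}

```text
time: 12.92
tool_pos: [0.5172, -0.0945, 0.1304]
eef_rot: [0.763, 0.646, -0.003, -0.011]
wrist_force: [-1.0, -0.5, 0.4]
gripper_width: 0.0
```

{"method": "send_rows", "body": {
  "steps": [
    {"jaw": 0,"dp": [0.001,0,-0.02],"spin": 0},
    {"jaw": 0,"dp": [0,0,-0.012],"spin": 0},
    {"jaw": 0,"dp": [0,0,-0.005],"spin": 0},
    {"jaw": 0,"dp": [0,0,-0.004],"spin": 0}
  ]
}}

```text
time: 13.42
tool_pos: [0.5233, -0.0951, 0.0943]
eef_rot: [0.765, 0.644, 0.0, -0.007]
wrist_force: [0.0, 0.5, 0.1]
gripper_width: -0.0001
```

{"method": "send_rows", "body": {
  "steps": [
    {"jaw": 0,"dp": [-0.004,0.0005,-0.004],"spin": 0},
    {"jaw": 0,"dp": [0,0,-0.003],"spin": 0},
    {"jaw": 0,"dp": [0,0,-0.003],"spin": 0}
  ]
}}

```text
time: 13.8
tool_pos: [0.5195, -0.0947, 0.0852]
eef_rot: [0.765, 0.644, 0.001, -0.006]
wrist_force: [-1.5, 0.6, 3.5]
gripper_width: -0.0001
```

{"method": "send_rows", "body": {
  "steps": [
    {"jaw": 0,"dp": [0,0,-0.003],"spin": 0},
    {"jaw": 0,"dp": [0,0,-0.003],"spin": 0}
  ]
}}

```text
time: 14.05
tool_pos: [0.5198, -0.0947, 0.0824]
eef_rot: [0.765, 0.644, -0.0, -0.006]
wrist_force: [-11.7, 0.9, 38.6]
gripper_width: -0.0
```

{"method": "send_rows", "body": {
  "steps": [
    {"jaw": 0,"dp": [0,0,0.001],"spin": 0}
  ]
}}

```text
time: 14.18
tool_pos: [0.5198, -0.0947, 0.0845]
eef_rot: [0.765, 0.644, -0.0, -0.006]
wrist_force: [-0.8, 0.1, 3.2]
gripper_width: 0.0001
```

{"method": "send_rows", "body": {
  "steps": [
    {"jaw": 0,"dp": [0,0,0.002],"spin": 0}
  ]
}}

```text
time: 14.3
tool_pos: [0.5198, -0.0947, 0.0869]
eef_rot: [0.765, 0.644, -0.0, -0.006]
wrist_force: [0.0, 0.4, 2.8]
gripper_width: 0.0003
```

{"method": "send_rows", "body": {
  "steps": [
    {"jaw": 0,"dp": [0,0,0.0015],"spin": 0}
  ]
}}

```text
time: 14.42
tool_pos: [0.5198, -0.0947, 0.0883]
eef_rot: [0.765, 0.644, -0.0, -0.006]
wrist_force: [-0.8, 0.1, 1.6]
gripper_width: 0.0002
```

{"method": "send_rows", "body": {
  "steps": [
    {"jaw": 0,"dp": [0,0,0.0015],"spin": 0}
  ]
}}

```text
time: 14.55
tool_pos: [0.5198, -0.0947, 0.0896]
eef_rot: [0.765, 0.644, -0.0, -0.006]
wrist_force: [-0.4, 0.8, -0.9]
gripper_width: 0.0002
```

The force profile runs from contact at z≈0.089 to a hard stop at z≈0.083, which is the full 6 mm press. Next I'll go round to the knob.

{"method": "send_rows", "body": {
  "steps": [
    {"jaw": 0,"dp": [0,0,0.05],"spin": 0},
    {"jaw": 0,"dp": [0,0,0.06],"spin": 0},
    {"jaw": 0,"dp": [0,-0.01,0.05],"spin": 0},
    {"jaw": 30,"dp": [0.02,0,0.03],"spin": -10},
    {"jaw": 60,"dp": [0.02,0,0],"spin": -10},
    {"jaw": 60,"dp": [0.02,0,0],"spin": -10},
    {"jaw": 60,"dp": [0.02,0,0],"spin": -10},
    {"jaw": 60,"dp": [0.02,0,0],"spin": -10},
    {"jaw": 60,"dp": [0.02,0,0],"spin": -10},
    {"jaw": 60,"dp": [0.01,0,0],"spin": -10},
    {"jaw": 60,"dp": [0,0,0],"spin": -10},
    {"jaw": 60,"dp": [0,0,0],"spin": -9},
    {"jaw": 60,"dp": [0,0,0],"spin": 0}
  ]
}}

```text
time: 16.18
tool_pos: [0.6549, -0.106, 0.2788]
eef_rot: [0.995, -0.102, 0.005, -0.004]
wrist_force: [0.1, -0.4, 0.1]
gripper_width: 0.0514
```

{"method": "send_rows", "body": {
  "steps": [
    {"jaw": 60,"dp": [-0.001,0.03,0],"spin": 1.5},
    {"jaw": 60,"dp": [-0.001,0.03,0],"spin": 1.5},
    {"jaw": 60,"dp": [-0.001,0.03,0],"spin": 0},
    {"jaw": 60,"dp": [0,0.008,0],"spin": 0},
    {"jaw": 60,"dp": [0,0,0],"spin": 0}
  ]
}}

```text
time: 16.8
tool_pos: [0.6509, 0.001, 0.2783]
eef_rot: [0.998, -0.068, 0.005, -0.005]
wrist_force: [0.1, -1.0, 0.7]
gripper_width: 0.0512
```

```bash
python3 - <<'E'
from h import *
im,d=save('scene','s9');print(knob(im,d));s=env.read_state();print(s['tool_pos'],s['eef_rot'],s['qpos'],s['wrist_force'])
t,dt=save('top','t9');print(knob(t,dt,'top'))
cv2.imwrite('pics/9.png',np.hstack([im[40:360,180:520],t[100:420,160:500]])[:,:,::-1])
E
```

```text
(83, array([ 0.6504, -0.0077,  0.1628]), 'local', array([0.1476, 0.0465]), 'px', np.float64(361.65060240963857), np.float64(242.4578313253012))
[6.50941975e-01 6.40274062e-04 2.78274860e-01] [ 0.99765104 -0.0681925   0.00457041 -0.00461531] [ 0.0436517   0.39570271 -0.1468612   1.53838498  0.05231216  1.20129197
 -1.81765058] [-0.0253406   0.76437149  0.30425188]
None
```

View pics/9.png

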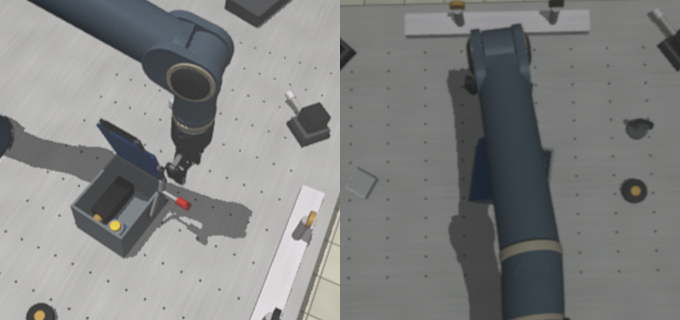

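The gripper hovers over the knee with the knob at crop (183,205), and the lid is up. The forearm passes over the lid, so I'll measure its height there.

```bash
python3 - <<'E'
from h import *
d=np.load('pics/t9.npy');P,u,v=pts('top',d,d>0)
for x in(.42,.46,.5,.54,.58,.62,.66):
    k=(abs(P[:,0]-x)<.01)&(P[:,2]>.38)&(abs(P[:,1])<.2);print(x,k.sum(),P[k].min(0),P[k].max(0))
E
```

```text
0.42 874 [ 0.41002735 -0.06700493  0.67269161] [0.4299991  0.01363941 0.71800625]
0.46 804 [ 0.45002519 -0.06203711  0.65629708] [0.46990506 0.01865004 0.70318582]
0.5 736 [ 0.49000726 -0.0578909   0.64109367] [0.50998668 0.02268914 0.68778832]
0.54 680 [ 0.53007656 -0.05262861  0.62390724] [0.54991229 0.02832262 0.67334864]
0.58 650 [ 0.57005949 -0.04870295  0.61321017] [0.58999128 0.03327554 0.65756333]
0.62 738 [ 0.6100265  -0.04922147  0.57831535] [0.6299903  0.04746359 0.64269778]
0.66 776 [ 0.65001055 -0.06636779  0.38006098] [0.66999061 0.06800435 0.63116483]
```

{"method": "send_rows", "body": {
  "steps": [
    {"jaw": 60,"dp": [0.001,-0.0065,-0.02],"spin": 0},
    {"jaw": 60,"dp": [0,0,-0.035],"spin": 0},
    {"jaw": 60,"dp": [0,0,-0.035],"spin": 0},
    {"jaw": 60,"dp": [0,0,-0.03],"spin": 0},
    {"jaw": 60,"dp": [0,0,-0.018],"spin": 0},
    {"jaw": 60,"dp": [0,0,0],"spin": 0}
  ]
}}

```text
time: 17.65
tool_pos: [0.6533, -0.0177, 0.1379]
eef_rot: [0.997, -0.075, 0.007, -0.002]
wrist_force: [-0.0, 0.1, 1.0]
gripper_width: 0.0511
```

{"method": "send_rows", "body": {
  "steps": [
    {"jaw": 60,"dp": [-0.0005,0.0115,-0.004],"spin": 0},
    {"jaw": 60,"dp": [0,0,0],"spin": 0}
  ]
}}

```text
time: 17.9
tool_pos: [0.6544, -0.0055, 0.1359]
eef_rot: [0.997, -0.075, 0.009, -0.002]
wrist_force: [0.7, 0.7, -0.6]
gripper_width: 0.0512
```

{"method": "send_rows", "body": {
  "squeeze": 40,
  "steps": [
    {"jaw": 40,"dp": [-0.001,0,-0.002],"spin": 0},
    {"jaw": 25,"dp": [0,0,0],"spin": 0},
    {"jaw": 15,"dp": [0,0,0],"spin": 0},
    {"jaw": 0,"dp": [0,0,0],"spin": 0},
    {"jaw": 0,"dp": [0,0,0],"spin": 0}
  ]
}}

```text
time: 18.52
tool_pos: [0.6543, -0.0048, 0.1357]
eef_rot: [0.997, -0.075, 0.011, -0.002]
wrist_force: [0.1, 0.3, 0.0]
gripper_width: 0.0187
```

```bash
cat > arc.py <<'E'
import sys,numpy as np
from station import env
s=env.read_state();p=s['tool_pos'];w=p[:2]-[.4975,-.0315]
y=.15*w[0]+.989*w[1]-.020; z=p[2]+.019-.0755
r=np.hypot(y,z);f=np.arctan2(y,z)
if f>1.5:f-=2*np.pi
print('phi',round(f,3),'r',round(r,4),'tcp',p.round(4),'F',s['wrist_force'].round(1))
st,n=float(sys.argv[1]),int(sys.argv[2]); Y,Z=y,z
for i in range(n):
    f-=st/.085; rr=r+(.085-r)*min(1,(i+1)/4)
    a,b=rr*np.sin(f),rr*np.cos(f);dy=a-Y;print([round(dy*.15,4),round(dy*.989,4),round(b-Z,4)],round(f,2));Y,Z=a,b
E
python3 arc.py .005 6
```

```text
phi 0.361 r 0.0847 tcp [ 0.6543 -0.0048  0.1357] F [0.1 0.3 0. ]
[np.float64(-0.0007), np.float64(-0.0046), np.float64(0.0017)] 0.3
[np.float64(-0.0007), np.float64(-0.0047), np.float64(0.0014)] 0.24
[np.float64(-0.0007), np.float64(-0.0048), np.float64(0.0011)] 0.18
[np.float64(-0.0007), np.float64(-0.0049), np.float64(0.0009)] 0.13
[np.float64(-0.0007), np.float64(-0.0049), np.float64(0.0005)] 0.07
[np.float64(-0.0007), np.float64(-0.0049), np.float64(0.0002)] 0.01
```

{"method": "send_rows", "body": {
  "steps": [
    {"jaw": 0,"dp": [-0.0007,-0.0046,0.0017],"spin": 0},
    {"jaw": 0,"dp": [-0.0007,-0.0047,0.0014],"spin": 0},
    {"jaw": 0,"dp": [-0.0007,-0.0048,0.0011],"spin": 0}
  ]
}}

```text
time: 18.9
tool_pos: [0.6521, -0.0193, 0.1398]
eef_rot: [0.997, -0.075, 0.011, -0.003]
wrist_force: [1.2, -0.1, 0.1]
gripper_width: 0.0187
```

```bash
python3 arc.py .005 6
```

```text
phi 0.181 r 0.0847 tcp [ 0.6521 -0.0193  0.1398] F [ 1.2 -0.1  0.1]
[np.float64(-0.0007), np.float64(-0.0049), np.float64(0.0008)] 0.12
[np.float64(-0.0007), np.float64(-0.0049), np.float64(0.0005)] 0.06
[np.float64(-0.0007), np.float64(-0.0049), np.float64(0.0003)] 0.0
[np.float64(-0.0007), np.float64(-0.0049), np.float64(-0.0)] -0.05
[np.float64(-0.0007), np.float64(-0.0049), np.float64(-0.0004)] -0.11
[np.float64(-0.0007), np.float64(-0.0049), np.float64(-0.0007)] -0.17
```

The force is surprisingly low, so I'll check that the knee is really moving with the hand.

```bash
python3 - <<'E'
from h import *
im,d=save('scene','s10');print(knob(im,d))
cv2.imwrite('pics/s10c.png',cv2.resize(im[130:330,200:450,::-1],None,fx=3,fy=3))
E
```

```text
(6, array([ 0.6625, -0.0228,  0.1669]), 'local', array([0.1619, 0.0334]), 'px', np.float64(364.0), np.float64(249.5))
```

View pics/s10c.png

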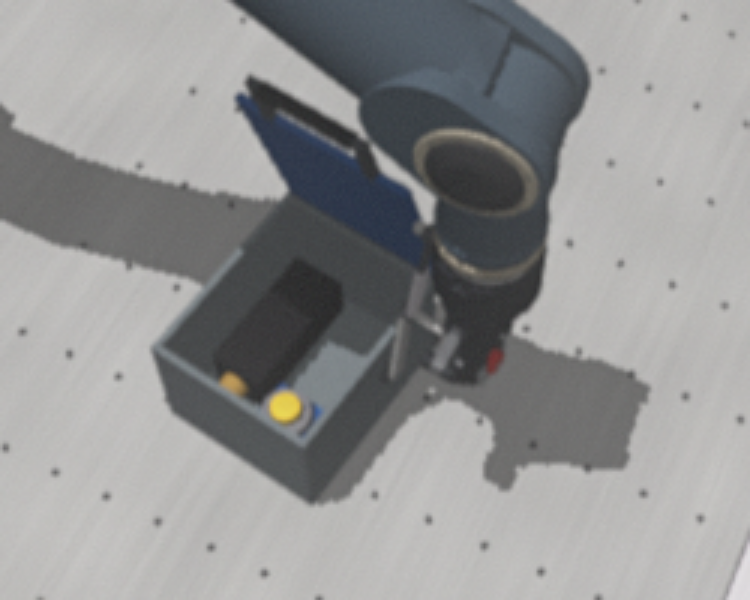

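The knob is between the pads and moving with them; its red end is at crop (495,360). Continuing along the arc.

{"method": "send_rows", "body": {
  "steps": [
    {"jaw": 0,"dp": [-0.0007,-0.0049,0.0008],"spin": 0},
    {"jaw": 0,"dp": [-0.0007,-0.0049,0.0005],"spin": 0},
    {"jaw": 0,"dp": [-0.0007,-0.0049,0.0003],"spin": 0},
    {"jaw": 0,"dp": [-0.0007,-0.0049,0],"spin": 0}
  ]
}}

```text
time: 19.45
tool_pos: [0.6483, -0.0439, 0.1408]
eef_rot: [0.997, -0.076, 0.01, -0.001]
wrist_force: [1.3, -1.5, -4.2]
gripper_width: 0.0189
```

```bash
python3 arc.py .006 6
```

```text
phi -0.114 r 0.0849 tcp [ 0.6483 -0.0439  0.1408] F [ 1.3 -1.5 -4.2]
[np.float64(-0.0009), np.float64(-0.0059), np.float64(-0.0009)] -0.18
[np.float64(-0.0009), np.float64(-0.0058), np.float64(-0.0013)] -0.25
[np.float64(-0.0009), np.float64(-0.0057), np.float64(-0.0017)] -0.33
[np.float64(-0.0008), np.float64(-0.0056), np.float64(-0.0021)] -0.4
[np.float64(-0.0008), np.float64(-0.0054), np.float64(-0.0025)] -0.47
[np.float64(-0.0008), np.float64(-0.0052), np.float64(-0.0029)] -0.54
```

{"method": "send_rows", "body": {
  "steps": [
    {"jaw": 0,"dp": [-0.0009,-0.0057,-0.0009],"spin": 0},
    {"jaw": 0,"dp": [-0.0009,-0.0056,-0.0013],"spin": 0},
    {"jaw": 0,"dp": [-0.0009,-0.0055,-0.0017],"spin": 0},
    {"jaw": 0,"dp": [-0.0008,-0.0054,-0.0021],"spin": 0},
    {"jaw": 0,"dp": [-0.0008,-0.0053,-0.0025],"spin": 0}
  ]
}}

```text
time: 20.08
tool_pos: [0.6437, -0.074, 0.1314]
eef_rot: [0.997, -0.076, 0.01, -0.001]
wrist_force: [1.6, -1.5, -3.0]
gripper_width: 0.0188
```

```bash
python3 arc.py .006 7
```

```text
phi -0.491 r 0.085 tcp [ 0.6437 -0.074   0.1314] F [ 1.6 -1.5 -3. ]
[np.float64(-0.0008), np.float64(-0.0051), np.float64(-0.003)] -0.56
[np.float64(-0.0007), np.float64(-0.0049), np.float64(-0.0034)] -0.63
[np.float64(-0.0007), np.float64(-0.0047), np.float64(-0.0037)] -0.7
[np.float64(-0.0007), np.float64(-0.0044), np.float64(-0.004)] -0.77
[np.float64(-0.0006), np.float64(-0.0041), np.float64(-0.0043)] -0.84
[np.float64(-0.0006), np.float64(-0.0038), np.float64(-0.0046)] -0.91
[np.float64(-0.0005), np.float64(-0.0035), np.float64(-0.0049)] -0.98
```

{"method": "send_rows", "body": {
  "steps": [
    {"jaw": 0,"dp": [-0.0008,-0.0051,-0.003],"spin": 0},
    {"jaw": 0,"dp": [-0.0007,-0.0049,-0.0034],"spin": 0},
    {"jaw": 0,"dp": [-0.0007,-0.0047,-0.0037],"spin": 0},
    {"jaw": 0,"dp": [-0.0007,-0.0044,-0.004],"spin": 0},
    {"jaw": 0,"dp": [-0.0006,-0.0041,-0.0043],"spin": 0},
    {"jaw": 0,"dp": [-0.0006,-0.0038,-0.0046],"spin": 0},
    {"jaw": 0,"dp": [-0.0005,-0.0035,-0.0049],"spin": 0}
  ]
}}

```text
time: 20.95
tool_pos: [0.6388, -0.1062, 0.101]
eef_rot: [0.997, -0.076, 0.01, -0.001]
wrist_force: [1.1, -0.2, -4.6]
gripper_width: 0.0183
```

```bash
python3 arc.py .006 7
```

```text
phi -1.021 r 0.0852 tcp [ 0.6388 -0.1062  0.101 ] F [ 1.1 -0.2 -4.6]
[np.float64(-0.0004), np.float64(-0.0029), np.float64(-0.0053)] -1.09
[np.float64(-0.0004), np.float64(-0.0025), np.float64(-0.0054)] -1.16
[np.float64(-0.0003), np.float64(-0.0021), np.float64(-0.0056)] -1.23
[np.float64(-0.0003), np.float64(-0.0017), np.float64(-0.0057)] -1.3
[np.float64(-0.0002), np.float64(-0.0014), np.float64(-0.0058)] -1.37
[np.float64(-0.0001), np.float64(-0.001), np.float64(-0.0059)] -1.44
[np.float64(-0.0001), np.float64(-0.0005), np.float64(-0.006)] -1.51
```

{"method": "send_rows", "body": {
  "steps": [
    {"jaw": 0,"dp": [-0.0004,-0.0028,-0.0052],"spin": 0},
    {"jaw": 0,"dp": [-0.0004,-0.0024,-0.0052],"spin": 0},
    {"jaw": 0,"dp": [-0.0003,-0.002,-0.0053],"spin": 0},
    {"jaw": 0,"dp": [-0.0003,-0.0016,-0.0053],"spin": 0},
    {"jaw": 0,"dp": [-0.0002,-0.0013,-0.0053],"spin": 0},
    {"jaw": 0,"dp": [-0.0001,-0.001,-0.0053],"spin": 0}
  ]
}}

```text
time: 21.7
tool_pos: [0.637, -0.118, 0.0671]
eef_rot: [0.997, -0.076, 0.01, -0.001]
wrist_force: [0.6, -0.2, -4.5]
gripper_width: 0.0188
```

```bash
python3 arc.py .0045 8
```

```text
phi -1.447 r 0.0853 tcp [ 0.637  -0.118   0.0671] F [ 0.6 -0.2 -4.5]
[np.float64(-0.0001), np.float64(-0.0004), np.float64(-0.0045)] -1.5
[np.float64(-0.0), np.float64(-0.0001), np.float64(-0.0045)] -1.55
[np.float64(0.0), np.float64(0.0001), np.float64(-0.0045)] -1.61
[np.float64(0.0001), np.float64(0.0003), np.float64(-0.0045)] -1.66
[np.float64(0.0001), np.float64(0.0005), np.float64(-0.0045)] -1.71
[np.float64(0.0001), np.float64(0.0007), np.float64(-0.0044)] -1.76
[np.float64(0.0001), np.float64(0.001), np.float64(-0.0044)] -1.82
[np.float64(0.0002), np.float64(0.0012), np.float64(-0.0043)] -1.87
```

{"method": "send_rows", "body": {
  "steps": [
    {"jaw": 0,"dp": [0,-0.0004,-0.0045],"spin": 0},
    {"jaw": 0,"dp": [0,-0.0001,-0.0045],"spin": 0},
    {"jaw": 0,"dp": [0,0.0001,-0.0045],"spin": 0},
    {"jaw": 0,"dp": [0,0.0003,-0.0043],"spin": 0},
    {"jaw": 0,"dp": [0.0001,0.0005,-0.004],"spin": 0},
    {"jaw": 0,"dp": [0.0001,0.0007,-0.0038],"spin": 0}
  ]
}}

```text
time: 22.45
tool_pos: [0.6373, -0.117, 0.0395]
eef_rot: [0.997, -0.076, 0.01, -0.001]
wrist_force: [1.9, -0.6, -4.0]
gripper_width: 0.0181
```

```bash
python3 arc.py .003 8
```

```text
phi -1.771 r 0.0853 tcp [ 0.6373 -0.117   0.0395] F [ 1.9 -0.6 -4. ]
[np.float64(0.0001), np.float64(0.0007), np.float64(-0.0029)] -1.81
[np.float64(0.0001), np.float64(0.0008), np.float64(-0.0029)] -1.84
[np.float64(0.0001), np.float64(0.0009), np.float64(-0.0029)] -1.88
[np.float64(0.0002), np.float64(0.001), np.float64(-0.0028)] -1.91
[np.float64(0.0002), np.float64(0.001), np.float64(-0.0028)] -1.95
[np.float64(0.0002), np.float64(0.0011), np.float64(-0.0028)] -1.98
[np.float64(0.0002), np.float64(0.0012), np.float64(-0.0027)] -2.02
[np.float64(0.0002), np.float64(0.0013), np.float64(-0.0027)] -2.05
```

{"method": "send_rows", "body": {
  "steps": [
    {"jaw": 0,"dp": [0.0001,0.0007,-0.0029],"spin": 0},
    {"jaw": 0,"dp": [0.0001,0.0008,-0.0029],"spin": 0},
    {"jaw": 0,"dp": [0.0001,0.0009,-0.0028],"spin": 0},
    {"jaw": 0,"dp": [0.0001,0.001,-0.0027],"spin": 0},
    {"jaw": 0,"dp": [0.0001,0.001,-0.0025],"spin": 0}
  ]
}}

```text
time: 23.08
tool_pos: [0.6379, -0.1126, 0.0247]
eef_rot: [0.997, -0.076, 0.01, -0.001]
wrist_force: [1.8, -1.8, -5.9]
gripper_width: 0.0186
```

```bash
python3 arc.py .0025 5
```

```text
phi -1.953 r 0.0853 tcp [ 0.6379 -0.1126  0.0247] F [ 1.8 -1.8 -5.9]
[np.float64(0.0002), np.float64(0.001), np.float64(-0.0023)] -1.98
[np.float64(0.0002), np.float64(0.0011), np.float64(-0.0023)] -2.01
[np.float64(0.0002), np.float64(0.0012), np.float64(-0.0022)] -2.04
[np.float64(0.0002), np.float64(0.0012), np.float64(-0.0022)] -2.07
[np.float64(0.0002), np.float64(0.0012), np.float64(-0.0022)] -2.1
```

{"method": "send_rows", "body": {
  "steps": [
    {"jaw": 0,"dp": [0.0002,0.001,-0.0023],"spin": 0},
    {"jaw": 0,"dp": [0.0002,0.0011,-0.002],"spin": 0}
  ]
}}

```text
time: 23.32
tool_pos: [0.6383, -0.1105, 0.02]
eef_rot: [0.997, -0.076, 0.01, -0.001]
wrist_force: [1.6, -1.7, -6.0]
gripper_width: 0.0185
```

{"method": "send_rows", "body": {
  "steps": [
    {"jaw": 0,"dp": [0.0002,0.0008,-0.0015],"spin": 0},
    {"jaw": 0,"dp": [0.0002,0.0008,-0.0015],"spin": 0}
  ]
}}

```text
time: 23.58
tool_pos: [0.6387, -0.1092, 0.0179]
eef_rot: [0.997, -0.076, 0.01, -0.0]
wrist_force: [-2.1, -2.1, 4.6]
gripper_width: 0.0189
```

The vertical force has reversed from -6 N to +4.6 N, so the lid is resting on the rim. I'll check its height before letting go.

```bash
cat >> h.py <<'E'
def lid(im,d):
    P,u,v=pts('scene',d,rng(im,(105,120,40),(125,255,255))); k=(P[:,2]>.08)&(P[:,2]<.4)&(abs(P[:,0]-.5)<.12)&(abs(P[:,1]+.03)<.13);P=P[k]
    A=np.c_[(P[:,:2]-[.4975,-.0315])@np.array([.15,.989]),np.ones(len(P))];s=np.linalg.lstsq(A,P[:,2],rcond=None)[0]
    return 'lid n',len(P),'slope along +y',s.round(4),'z',np.median(P[:,2]).round(4)
E
python3 - <<'E'
from h import *
im,d=save('scene','s11');print(lid(im,d))
i1=cv2.imread('pics/s1.png')[:,:,::-1].copy();print('ref',lid(i1,np.load('pics/s1.npy')))
E
```

```text
('lid n', 1219, 'slope along +y', array([-0.0051,  0.1275]), 'z', np.float64(0.1278))
ref ('lid n', 3987, 'slope along +y', array([-0.0003,  0.1278]), 'z', np.float64(0.1277))
```

{"method": "send_rows", "body": {
  "steps": [
    {"jaw": 30,"dp": [0,0,0],"spin": 0},
    {"jaw": 55,"dp": [0,0,0],"spin": 0},
    {"jaw": 60,"dp": [0,0,0],"spin": 0},
    {"jaw": 60,"dp": [0,0,0],"spin": 0},
    {"jaw": 60,"dp": [0,0,0.02],"spin": 0},
    {"jaw": 60,"dp": [0,0,0.04],"spin": 0},
    {"jaw": 60,"dp": [0,0,0.05],"spin": 0},
    {"jaw": 60,"dp": [0,0,0.05],"spin": 0},
    {"jaw": 60,"dp": [0,0,0.05],"spin": 0},
    {"jaw": 60,"dp": [0,0,0.04],"spin": 0},
    {"jaw": 60,"dp": [0.02,-0.03,0.02],"spin": 0},
    {"jaw": 60,"dp": [0.02,-0.04,0],"spin": 0},
    {"jaw": 60,"dp": [0,0,0],"spin": 0}
  ]
}}

```text
time: 25.25
tool_pos: [0.6795, -0.1767, 0.3127]
eef_rot: [0.997, -0.074, 0.018, -0.002]
wrist_force: [0.1, 0.9, -0.6]
gripper_width: 0.0511
```

```bash
python3 - <<'E'
from h import *
im,d=save('scene','s12');print(lid(im,d),knob(im,d));s=env.read_state();print(s['time'],s['tool_pos'],s['wrist_force'])
cv2.imwrite('pics/s12c.png',cv2.resize(im[100:430,150:480,::-1],None,fx=1.8,fy=1.8))
E
```

```text
('lid n', 1660, 'slope along +y', array([0.0004, 0.1278]), 'z', np.float64(0.1277)) (40, array([ 0.6453, -0.115 ,  0.0453]), 'local', array([ 0.1587, -0.0604]), 'px', np.float64(338.4), np.float64(300.55))
25.3 [ 0.67959239 -0.17373835  0.31326974] [0.40017529 0.85981183 0.80986171]
```

View pics/s12c.png

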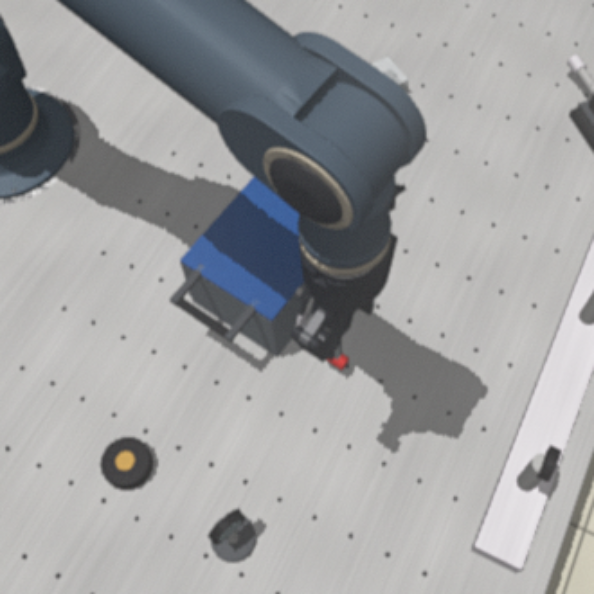

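The lid is flat and shut at crop (245,245), the hand is clear above the knob at (340,362), and all three bystanders are where they were. Handing in.

```bash
python3 -c "
from station import env
print(env.finish_job())"
```

```text
the job is handed in; nothing more can be done
None
```

I did the whole job in the order asked and handed it in at about 25 s.

- **Opening:** I raised the lid by its handle until it met the stay's stop at about 1.32 rad. The extra pull there was about 6 N, under the 14 N strain limit. I then let the lid sink onto the locked stay; the knee went about 12 mm past straight and the lid stood on its own with the jaws open.
- **Button:** I pressed it with the shut fingers from first contact at z≈0.089 m to a hard stop at z≈0.083 m. That is the full 6 mm. The force at the stop briefly reached 38.6 N.
- **Closing:** I drew the knob back over centre and held it all the way down. The vertical force changed from -6 N to +4.6 N when the lid seated, and then I let go and moved clear.

**Last checks:** the lid is level (slope 0.0004 rad, top at z 0.1277 m, the same as at the start) and the wrist force is about zero. In the last picture the lens mount and power sensor are where they were. The optic box is partly hidden by the arm there, but the arm never went near it.

**What disagreed:** the force needed to take the knob over centre read lower than the few N expected. A picture confirmed that the knee was moving with the hand. The arm also drifted about 11 mm sideways during the descent to the knob, which I corrected before gripping.

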